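# Roll a coil up the test ramp and measure it

### The arm

A 6-joint arm with a two-finger parallel gripper is mounted at the origin on the work surface. World frame = base frame: x ahead of the robot, y to its left, z up, the work surface at z = 0. Lengths are in m, angles in degrees, forces in N, time in s.
With the tool pointing down it reaches from about 0.25 to 0.725 m from the base axis. Payload 9.7 kg.
Tool frame: the origin (TCP) lies at the very end of the fingers, on their centre line; the grasp point (between the pads) lies 19 mm behind it; y points along the fingers, x is the direction in which the jaws open and shut, and the axes are right-handed (so a half turn about y gives the same grasp; the last joint's range is limited). The gripper opens to 85 mm and grips with 20 to 120 N. Pads are 22 mm wide; open, the fingers measure 114 mm over their backs; the gripper's body (76 mm by 85 mm) begins 54 mm behind the grasp point. The pads swing forward as they close: fully open they stand 13 mm farther back than shut.
Start: joints at [-74.141, 4.979, 10.078, 95.1, 0, 90], TCP at [0.15, -0.529, 0.231] pointing down, gripper open.
Joint ranges: [-179.16, 179.16], [-48.56, 103.87], [-65.8, 70.77], [-126.05, 130.52], [-82.76, 87.17], [-180, 180]. Speed limits (degrees/s): [127.2, 127.2, 147.25, 180, 180, 180].

### API

Orientations are given as [roll, pitch, yaw] about the fixed x, y, z axes, in that order (R = Rz(yaw) Ry(pitch) Rx(roll)).
In Python, from workcell import bot gives the robot as it stands.
- The arm moves only by the shell command python3 -m jog 'ROWS' [FORCE]. ROWS is JSON, a list of rows, each a list of 7 numbers: the closure, from 0 (fully open) to 1 (shut), then the shift along the world's x, y, z in units of 25 mm (1.0 is 25 mm), then the turn, a rotation vector about the world's x, y, z in units of 5 degrees (1.0 is 5 degrees). A call has 1 to 5 rows; each row is the pose to reach, as a shift and turn from the pose commanded when the call began; what a row does not reach only later rows make up. A row lasts 1/10 s, in which the tool goes at most 50 mm and 8.59 degrees, less where a joint would pass 70% of its speed; a pose out of reach is approached as far as the arm can. A call with a gripper value outside its range is refused whole. The fingers move at their own pace and stop on an object; FORCE is the grip in N (left out, the last holds). Time passes only in rows, so rows that repeat a pose let the fingers close. It gives the time, the measured TCP pose, the force and the opening at its end, in the units of the state.
- bot.get_obs(): the state, without advancing time (a new reading comes with each control period).
- bot.camera(name): name is "scene" or "top"; returns (picture, depth): 400x640x3 uint8, red, green, blue; 400x640 float32, m along the optical axis (not along the pixel's ray), 0 where there is no reading.
- bot.camera_model(name): a dict with "fx", "fy", "cx", "cy" (pixels), "k1" (the pictures are not rectified: a ray, as slopes to the right and down, at radius r is drawn at 1 + k1 r^2 times it, then the intrinsics apply), "rvec" (rotation vector, rad) and "tvec" (3), from world to camera coordinates, as OpenCV has them. Camera axes: x right, y down, z forward; pixel columns grow to the right and rows downward; lengths in m; the calibration is good to about 2 mm. A picture is of the moment at which its call begins. camera_model takes no time and is no camera call.
- bot.job_done(): hands the job in, once; it reports no verdict.
Trained networks look in the newest picture that a camera, given by its name, has taken for a name from the list of things; names that differ only in an ending like _2 or _b are one class to them, and where a whole thing is asked for, a point or a joint stands for the part that bears it (a point fixed in the world has none). Each returns a list of dicts, best first, with "conf" (0 to 1); they miss things now and then, are a little off and sometimes report something else, mostly with a low value. They report only what shows in the picture. A call takes as long as a camera call. They do not tell look-alikes from the thing itself.
- bot.regions_of(camera, label): "pixels" (400x640 bool, what is visible of it) and "point" ([row, column] in pixels, amid what is visible of it).
The state is a dict: "time": time; "q": joint angles; "qd": joint speeds; "joint_efforts": joint torques, N m; "ee_pos": TCP position; "tcp_rot": TCP orientation; "wrist_force": force on the tool from outside, world axes, zero at the start; "torque": the same for the moment, N m; "opening": finger opening in m.
Only numpy, scipy, OpenCV 4.12 (cv2) and the standard library are available. Lean on these libraries where they do the work, as an engineer would, in place of code of your own. Each camera call takes 0.05 s, during which the arm holds its last target. There are 200 camera calls.

### The job

Roll the copper-wound coil up the test ramp with the outside of your fingers, over the small orange rib, until it rests against the red stop plate; keep behind it all the way so that it never runs back or races off, and do not pick it up. When it lies still against the stop, press the green button on the blue meter all the way in, then let it go. Leave the other things on the bench where they are.

Things in the scene. Friction and masses are not known exactly. Their poses are not given: they have to be found in the camera images.
- coil: Loose coil: solid, smooth (slippery) white glazed ceramic cylinder, 52 mm diameter, 90 mm long, copper winding round its middle, 0.18 to 0.35 kg. Origin at its centre, half-way along its axis; its y axis is the cylinder's axis (x and z turn as it rolls). It starts at the low end of the ramp, resting against the black lip, lying straight across the ramp.
- coil_center (a point): The same point as the coil's origin (centre of the cylinder); axes as the coil.
- ramp: Fixed test ramp, 270 mm long, 112 mm wide: an aluminium plate sloping up at 8 degrees. Origin at table height beneath its middle; x is level and points uphill, y across the ramp, z up. Black side curbs 10 mm high, 96 mm apart, guide the coil with 3 mm to spare each side. A black lip 6 mm high crosses the low end. The coil rolls back freely if let go below the orange rib.
- rib_mid (a point): Middle of the low orange rib, 2 mm high, across the plate 38 mm before the stop face. Pushing the coil over it takes 2 to 4 N; beyond it the coil stays between rib and stop by itself.
- stop_foot (a point): Where the face of the red stop plate (36 mm high, 10 thick, 112 wide) meets the sloping plate, mid-width, 52 mm above the table. x points uphill along the slope (8 degrees above level), y across, z square to the slope, up. Coil centre here: seated x = -26 to -27 mm, z = 26; at the start x = -227, z = 26. Lip at x = -245, low edge of the plate at x = -255.
- measure_top (a point): Centre of the top of the green button, 30 mm across, on top of the blue meter, a box 90 x 130 x 50 mm fixed to the bench. It is pressed straight down. A dark look-alike watt meter of the same size, with a black knob and no button, stands beside it; the two may change places.
- measure (a joint): Travel of the green button: 0 released, 0.006 m fully pressed; a spring of about 5 N at full travel pushes it back.
- mug: Blue mug, 80 mm wide, 90 mm high, origin under its middle. Leave alone.
- jar: Amber jar, 60 mm wide, 75 mm high, origin under its middle. Leave alone.
- former: Spare bare white coil former, a tube 48 mm wide standing 80 mm high, origin under its middle. Leave alone.
Things that resemble listed ones, but are neither listed nor needed, are in the scene too. Leave any purple look-alike of the coil alone.

How it is judged:
By the outcome, as a careful person would: the job done as asked, in the order asked, and still so for the second after the job is handed in, with the robot touching nothing.
It also fails if it takes over 54 s, if anything falls off the work surface, if the arm or the gripper's body presses on something with over 40 N, if the wrist force passes 120 N, or if a joint passes its speed limit or range.

## Working session

There is one attempt and no reset: what is moved stays moved. The work goes in short steps, Python scripts to look and compute and a shell command to move; the robot and the scene stay as the last step left them, time stands still between calls to the robot, and variables do not carry over. Pictures are saved under pics/ and viewed, about 8 in all and at most 12, crops included, and the job is handed in when it is done.

```bash
mkdir -p pics; ls
cat > h.py <<'E'
import numpy as np, cv2
from workcell import bot
def cam(n):
    m=bot.camera_model(n); R=cv2.Rodrigues(np.array(m['rvec'],float))[0]; return m,R,np.array(m['tvec'],float)
def ray(n,u,v):
    m,R,t=cam(n); p=np.array([(u-m['cx'])/m['fx'],(v-m['cy'])/m['fy']]); q=p.copy()
    for _ in range(20): q=p/(1+m['k1']*(q@q))
    return q
def world(n,u,v,d):
    m,R,t=cam(n); q=ray(n,u,v); return R.T@(np.array([q[0]*d,q[1]*d,d])-t)
def proj(n,P):
    m,R,t=cam(n); c=R@np.array(P)+t; q=c[:2]/c[2]; q=q*(1+m['k1']*(q@q)); return [m['fx']*q[0]+m['cx'],m['fy']*q[1]+m['cy']]
def save(n,f):
    p,d=bot.camera(n); cv2.imwrite('pics/'+f+'.png',p[:,:,::-1]); np.savez('pics/'+f+'.npz',p=p,d=d); return p,d
E
python3 - <<'E'
from h import *
for n in('scene','top'):
    p,d=save(n,n+'0'); m,R,t=cam(n); print(n,m['fx'],-R.T@t,R[2])
    for l in('coil','ramp','measure_top','mug','jar','former'):
        for r in bot.regions_of(n,l):
            v,u=[int(x) for x in r['point']]; print(l,round(r['conf'],2),(v,u),r['pixels'].sum(),world(n,u,v,d[v,u]).round(3))
a=cv2.imread('pics/scene0.png');b=cv2.imread('pics/top0.png')
print(bot.get_obs())
E
```

```text
pics
scene 453.6224338375146 [ 1.23648901 -0.14849904  1.13385191] [-0.55232893  0.1639286  -0.81734948]
coil 0.73 (208, 301) 561 [0.523 0.009 0.067]
coil 0.55 (232, 253) 652 [ 0.547 -0.139  0.048]
ramp 0.61 (202, 346) 2982 [0.526 0.144 0.041]
measure_top 0.59 (195, 428) 515 [0.598 0.368 0.073]
measure_top 0.4 (211, 174) 76 [ 0.421 -0.338  0.068]
mug 0.96 (157, 409) 870 [0.404 0.405 0.013]
jar 0.77 (196, 429) 531 [0.6   0.371 0.07 ]
top 367.4722966899448 [0.41910128 0.03839313 1.04960048] [ 0.10513298 -0.00717275 -0.9944323 ]
coil 0.77 (207, 377) 525 [ 0.527 -0.13   0.05 ]
coil 0.6 (204, 279) 3423 [0.529 0.139 0.041]
ramp 0.88 (202, 278) 3473 [0.534 0.143 0.038]
measure_top 0.43 (248, 455) 102 [ 0.42  -0.338  0.076]
mug 0.91 (234, 189) 1087 [0.439 0.397 0.008]
jar 0.67 (182, 191) 495 [0.578 0.377 0.075]
former 0.6 (205, 160) 386 [0.513 0.457 0.079]
{'time': 0.7, 'q': array([-7.41400406e+01,  4.97813521e+00,  1.00778670e+01,  9.51014632e+01,
        1.44278321e-04,  8.99988256e+01]), 'qd': array([-0.02707776, -0.0949802 , -0.08703707, -0.10634802, -0.0565356 ,
        0.08573449]), 'joint_efforts': array([ 9.05943270e-04, -5.19948363e+01,  4.64797354e+01,  6.39088357e-04,
       -1.40356948e-05,  9.43930161e-06]), 'ee_pos': array([ 0.15030279, -0.52904235,  0.23128837]), 'tcp_rot': array([-8.99998557e+01,  1.73137768e-03, -7.41388661e+01]), 'wrist_force': array([-0.0770341 ,  0.80369431,  0.13767141]), 'torque': array([ 0.02329049, -0.02136785, -0.02633904]), 'opening': 0.08548201905346095}
```

Run:
```python
import cv2
b=cv2.imread('pics/top0.png');cv2.imwrite('pics/a.png',cv2.resize(b[120:340,100:500],None,fx=2,fy=2,interpolation=cv2.INTER_CUBIC))
b=cv2.imread('pics/scene0.png');cv2.imwrite('pics/b.png',cv2.resize(b[120:320,130:470],None,fx=2.3,fy=2.3,interpolation=cv2.INTER_CUBIC))
```

```text
(no output)
```

View pics/a.png

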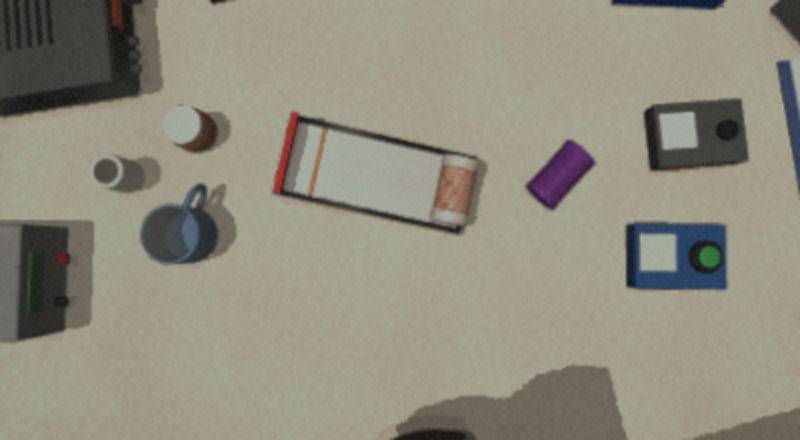

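View pics/b.png

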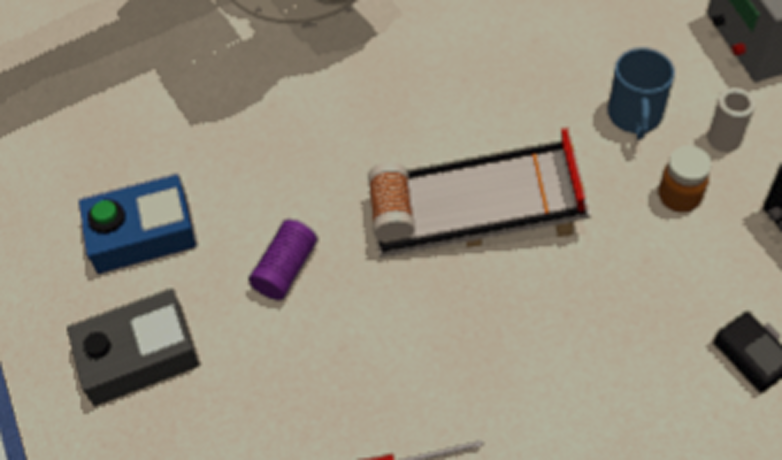

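Top view: the copper coil is at about (row 215, col 327) and its purple look-alike at (207, 380). The red stop is at (196, 243) and the rib at (201, 259). The green button on the blue meter is at (248, 454); the dark look-alike meter is at (185, 463). I choose the copper coil and the blue meter, and measure them now.

```bash
cat > m.py <<'E'
from h import *
def pts(n,mask,d):
    vs,us=np.where(mask&(d>0)); m,R,t=cam(n)
    k=np.stack([us,vs],1).astype(float).reshape(-1,1,2)
    P=np.array([world(n,u,v,d[v,u]) for u,v in zip(us,vs)]); return P,us,vs
def masks(p):
    h=cv2.cvtColor(p,cv2.COLOR_RGB2HSV); H,S,V=[h[...,i].astype(int) for i in range(3)]
    return dict(red=((H<6)|(H>172))&(S>150)&(V>80),orange=(H>8)&(H<20)&(S>90)&(V>120),green=(H>45)&(H<75)&(S>120)&(V>60))
E
python3 - <<'E'
from m import *
for n,box in(('top',(160,240,225,345)),('scene',(170,235,280,390))):
    z=np.load(f'pics/{n}0.npz');p,d=z['p'],z['d'];M=masks(p)
    B=np.zeros(d.shape,bool);B[box[0]:box[1],box[2]:box[3]]=1
    P,_,_=pts(n,M['red']&B,d); top=P[P[:,2]>0.075]; print(n,'red',len(P),P.mean(0).round(4),'top',top.mean(0).round(4),P.max(0).round(3),P.min(0).round(3))
    w=np.linalg.eigh(np.cov(P[:,:2].T))[1][:,-1]; print(' stop dir',w, np.degrees(np.arctan2(w[1],w[0])))
    P,us,vs=pts(n,M['orange']&B,d); hi=P[P[:,0]>0]; 
    c=cv2.connectedComponentsWithStats((M['orange']&B).astype(np.uint8)); 
    for i in range(1,c[0]):
        if c[2][i,4]>12:
            Q,_,_=pts(n,c[1]==i,d); print(' orange',c[2][i,4],Q.mean(0).round(4),Q.max(0).round(3),Q.min(0).round(3))
            w=np.linalg.eigh(np.cov(Q[:,:2].T))[1][:,-1]; print('   dir',np.degrees(np.arctan2(w[1],w[0])))
    P,us,vs=pts(n,M['green'],d); s=(P[:,0]<.55)&(P[:,1]<-.25); P=P[s]; print(' green',len(P),P.mean(0).round(4),np.median(P,0).round(4),P.max(0).round(3),P.min(0).round(3),us[s].mean(),vs[s].mean())
    # plate
    h=cv2.cvtColor(p,cv2.COLOR_RGB2HSV)
    for r in bot.regions_of(n,'ramp')[:1]:
        m=r['pixels']&(h[...,2]>130)&~M['orange']&~M['red']; m=cv2.erode(m.astype(np.uint8),np.ones((5,5)))>0
        Q,_,_=pts(n,m,d); A=np.c_[Q[:,:2],np.ones(len(Q))]
        for _ in range(5):
            x=np.linalg.lstsq(A,Q[:,2],rcond=None)[0]; e=abs(A@x-Q[:,2])<.004; A,Q=A[e],Q[e]
        print(' plane',x,len(Q),'slope',np.degrees(np.arctan(np.hypot(*x[:2]))),'dir',np.degrees(np.arctan2(x[1],x[0])),Q.mean(0))
E
```

```text
top red 135 [0.5419 0.232  0.0876] top [0.5419 0.232  0.0876] [0.596 0.244 0.092] [0.489 0.22  0.083]
 stop dir [-0.98379913  0.17927427] 169.67250883284336
 orange 59 [0.5349 0.1962 0.0477] [0.582 0.206 0.053] [0.49  0.187 0.043]
   dir 169.40920384108364
 orange 244 [0.5022 0.0082 0.0663] [0.533 0.031 0.074] [ 0.473 -0.014  0.048]
   dir 172.11554689949756
 green 95 [ 0.4198 -0.3374  0.0717] [ 0.4198 -0.337   0.0715] [ 0.433 -0.324  0.076] [ 0.406 -0.352  0.067] 454.17894736842106 247.97894736842105Traceback (most recent call last):
  File "<stdin>", line 18, in <module>
  File "m.py", line 5, in pts
    P=np.array([world(n,u,v,d[v,u]) for u,v in zip(us,vs)]); return P,us,vs
                ~~~~~^^^^^^^^^^^^^^
  File "h.py", line 10, in world
    m,R,t=cam(n); q=ray(n,u,v); return R.T@(np.array([q[0]*d,q[1]*d,d])-t)
          ~~~^^^
  File "h.py", line 4, in cam
    m=bot.camera_model(n); R=cv2.Rodrigues(np.array(m['rvec'],float))[0]; return m,R,np.array(m['tvec'],float)
ValueError: time passes only in moves, steps and waits
```

```bash
sed -i 's/^def cam(n):/import functools\n@functools.lru_cache(None)\ndef cam(n):/' h.py
cat > run1.py <<'E'
from m import *
for n,box in(('top',(160,240,225,345)),('scene',(170,235,280,390))):
    z=np.load(f'pics/{n}0.npz');p,d=z['p'],z['d'];M=masks(p)
    B=np.zeros(d.shape,bool);B[box[0]:box[1],box[2]:box[3]]=1
    P,us,vs=pts(n,M['red']&B,d); print(n,'red',len(P),P.mean(0).round(4),P.max(0).round(3),P.min(0).round(3))
    c=cv2.connectedComponentsWithStats((M['orange']&B).astype(np.uint8)); 
    for i in range(1,c[0]):
        if c[2][i,4]>12:
            Q,_,_=pts(n,c[1]==i,d); print(' orange',c[2][i,4],Q.mean(0).round(4),Q.max(0).round(3),Q.min(0).round(3))
            w=np.linalg.eigh(np.cov(Q[:,:2].T))[1][:,-1]; print('   dir',np.degrees(np.arctan2(w[1],w[0])))
    P,us,vs=pts(n,M['green'],d); s=(P[:,0]<.55)&(P[:,1]<-.25); P=P[s]; print(' green',len(P),np.median(P,0).round(4),P.max(0).round(3),P.min(0).round(3))
    h=cv2.cvtColor(p,cv2.COLOR_RGB2HSV)
    m=B&(h[...,2]>130)&(h[...,1]<70)
    Q,_,_=pts(n,m,d); k=(Q[:,1]>.05)&(Q[:,1]<.22)&(Q[:,2]>.015)&(Q[:,2]<.07); Q=Q[k]; A=np.c_[Q[:,:2],np.ones(len(Q))]
    for _ in range(8):
        x=np.linalg.lstsq(A,Q[:,2],rcond=None)[0]; e=abs(A@x-Q[:,2])<.004; A,Q=A[e],Q[e]
    print(' plane',x,len(Q),'slope',np.degrees(np.arctan(np.hypot(*x[:2]))),'dir',np.degrees(np.arctan2(x[1],x[0])),Q.mean(0))
E
python3 run1.py
```

```text
top red 135 [0.5419 0.232  0.0876] [0.596 0.244 0.092] [0.489 0.22  0.083]
 orange 59 [0.5349 0.1962 0.0477] [0.582 0.206 0.053] [0.49  0.187 0.043]
   dir 169.40920384108364
 orange 244 [0.5022 0.0082 0.0663] [0.533 0.031 0.074] [ 0.473 -0.014  0.048]
   dir 172.11554689949756
 green 95 [ 0.4198 -0.337   0.0715] [ 0.433 -0.324  0.076] [ 0.406 -0.352  0.067]
 plane [0.02344471 0.13835596 0.00663279] 1959 slope 7.988056991207802 dir 80.38246754794903 [0.52361034 0.13218938 0.03719787]
scene red 104 [0.5499 0.2329 0.082 ] [0.602 0.246 0.092] [0.494 0.221 0.049]
 orange 52 [0.5377 0.1984 0.0463] [0.581 0.21  0.05 ] [0.494 0.189 0.042]
   dir 169.05146578866007
 orange 231 [0.5061 0.0102 0.0659] [0.541 0.033 0.076] [ 0.472 -0.011  0.054]
   dir 174.4837227279243
 green 77 [ 0.424  -0.3362  0.0696] [ 0.436 -0.322  0.076] [ 0.409 -0.354  0.059]
 plane [0.03006768 0.13678105 0.00172187] 1274 slope 7.9722432431069645 dir 77.60223246286886 [0.5241638  0.1319114  0.03552524]
```

Foot of the stop ≈ (0.543, 0.233, 0.052), uphill azimuth ≈ 79.7°, and coil centre ≈ (0.502, 0.008, 0.046), which agrees with the text. The button is at about (0.421, -0.337, 0.07). I move above a point 60 mm behind the coil.

```bash
python3 -m jog '[[0.5,0.95,1.3,0,0,0,0.9],[0.5,1.9,2.6,0,0,0,1.8],[0.5,2.8,3.9,0,0,0,2.7],[0.5,3.7,5.2,0,0,0,3.6],[0.5,4.6,6.4,0,0,0,4.3]]' 30
python3 -m jog '[[0.5,0.95,1.3,0,0,0,0.9],[0.5,1.9,2.6,0,0,0,1.8],[0.5,2.8,3.9,0,0,0,2.7],[0.5,3.7,5.2,0,0,0,3.6],[0.5,4.6,6.4,0,0,0,4.3]]'
python3 -m jog '[[0.5,0.95,1.3,0,0,0,0.9],[0.5,1.9,2.6,-1,0,0,1.8],[0.5,2.8,3.9,-2,0,0,2.7],[0.5,3.7,5.2,-3,0,0,3.6],[0.5,4.44,6.3,-4,0,0,4.2]]'
```

```text
time: 1.25
ee_pos: [0.2659, -0.3676, 0.2315]
tcp_rot: [-90.0, -0.0, -52.5]
wrist_force: [0.6, -0.7, 0.2]
opening: 0.0425
time: 1.75
ee_pos: [0.381, -0.2075, 0.2316]
tcp_rot: [-90.0, -0.0, -31.0]
wrist_force: [0.1, -0.0, 0.2]
opening: 0.043
time: 2.25
ee_pos: [0.4922, -0.0497, 0.1304]
tcp_rot: [-90.0, -0.0, -9.9]
wrist_force: [0.4, -0.3, -0.7]
opening: 0.0423
```

```bash
python3 -m jog '[[0.5,0,0,-1,0,0,0],[0.5,0,0,-2,0,0,0],[0.5,0,0,-3,0,0,0],[0.5,0,0,-3.9,0,0,0],[0.5,0,0,-3.9,0,0,0]]'
python3 - <<'E'
from h import *
for n,b in(('scene',(160,270,220,400)),('top',(150,260,220,420))):
    p,d=save(n,n+'1'); cv2.imwrite('pics/c_'+n+'.png',cv2.resize(p[b[0]:b[1],b[2]:b[3],::-1],None,fx=4,fy=4,interpolation=cv2.INTER_CUBIC))
a,b=cv2.imread('pics/c_scene.png'),cv2.imread('pics/c_top.png'); a=cv2.resize(a,(540,300));b=cv2.resize(b,(540,300))
cv2.imwrite('pics/c.png',np.vstack([a,b]))
E
```

```text
time: 2.75
ee_pos: [0.4894, -0.0513, 0.0309]
tcp_rot: [-90.0, 0.3, -10.1]
wrist_force: [0.3, -0.2, 0.9]
opening: 0.0428
```

View pics/c.png

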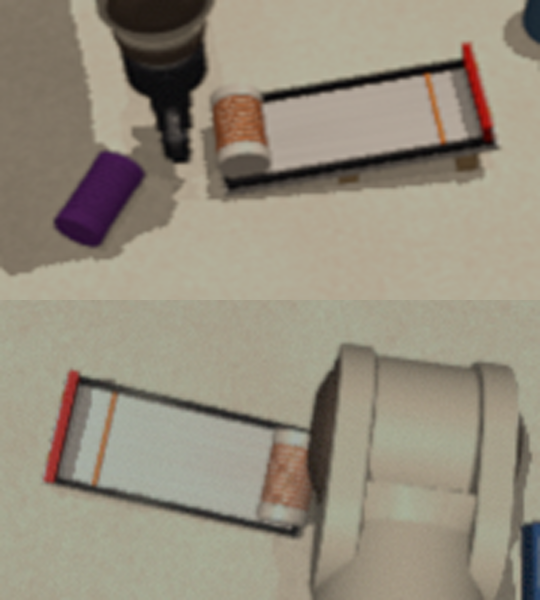

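Scene crop: fingers down behind the coil, about 20 mm clear of it and clear of the purple look-alike (lower left). I now advance slowly uphill.

```bash
python3 -m jog '[[0.5,0.04,0.16,0.01,0,0,0],[0.5,0.08,0.32,0.02,0,0,0],[0.5,0.11,0.48,0.03,0,0,0],[0.5,0.14,0.64,0.04,0,0,0],[0.5,0.18,0.8,0.06,0,0,0]]'
python3 -m jog '[[0.5,0.03,0.16,0.02,0,0,0],[0.5,0.06,0.32,0.04,0,0,0],[0.5,0.09,0.48,0.06,0,0,0],[0.5,0.12,0.64,0.09,0,0,0],[0.5,0.145,0.8,0.112,0,0,0]]'
cat > look.py <<'E'
from m import *
import sys
n='scene';p,d=save(n,'s'+sys.argv[1]);M=masks(p)['orange'];M[:160]=0;M[240:]=0;M[:,:270]=0;M[:,400:]=0
c=cv2.connectedComponentsWithStats(M.astype(np.uint8))
for i in range(1,c[0]):
    if c[2][i,4]>60:
        Q,_,_=pts(n,c[1]==i,d); w=np.linalg.eigh(np.cov(Q[:,:2].T))[1][:,-1]
        print(c[2][i],Q.mean(0).round(4),Q.max(0).round(3),'dir',np.degrees(np.arctan2(w[1],w[0])),'s',((Q.mean(0)[:2]-[.543,.233])@[.179,.984]).round(4))
E
python3 look.py 2
```

```text
time: 3.35
ee_pos: [0.496, -0.0311, 0.0355]
tcp_rot: [-90.0, -0.0, -10.1]
wrist_force: [-0.3, 0.5, 0.3]
opening: 0.0429
time: 3.85
ee_pos: [0.4995, -0.0113, 0.0382]
tcp_rot: [-90.0, -0.0, -10.1]
wrist_force: [-0.5, -1.2, 0.6]
opening: 0.0429
[299 194  16  19 225] [0.5096 0.0278 0.0687] [0.541 0.05  0.077] dir 174.03783768088738 s -0.2079
```

```bash
for i in 1; do
python3 -m jog '[[0.5,0.03,0.16,0.02,0,0,0],[0.5,0.06,0.32,0.04,0,0,0],[0.5,0.09,0.48,0.06,0,0,0],[0.5,0.12,0.64,0.09,0,0,0],[0.5,0.145,0.8,0.112,0,0,0]]'
python3 -m jog '[[0.5,0.03,0.16,0.02,0,0,0],[0.5,0.06,0.32,0.04,0,0,0],[0.5,0.09,0.48,0.06,0,0,0],[0.5,0.12,0.64,0.09,0,0,0],[0.5,0.145,0.8,0.112,0,0,0]]'
python3 -m jog '[[0.5,0.03,0.16,0.02,0,0,0],[0.5,0.06,0.32,0.04,0,0,0],[0.5,0.09,0.48,0.06,0,0,0],[0.5,0.12,0.64,0.09,0,0,0],[0.5,0.145,0.8,0.112,0,0,0]]'
python3 -m jog '[[0.5,0.03,0.16,0.02,0,0,0],[0.5,0.06,0.32,0.04,0,0,0],[0.5,0.09,0.48,0.06,0,0,0],[0.5,0.12,0.64,0.09,0,0,0],[0.5,0.145,0.8,0.112,0,0,0]]'
done; python3 look.py 3
```

```text
time: 4.4
ee_pos: [0.5031, 0.0088, 0.041]
tcp_rot: [-90.0, 0.0, -10.1]
wrist_force: [-0.2, -1.0, 1.2]
opening: 0.0425
time: 4.9
ee_pos: [0.5068, 0.0288, 0.0438]
tcp_rot: [-90.0, -0.0, -10.1]
wrist_force: [-0.0, -1.8, 0.1]
opening: 0.0427
time: 5.4
ee_pos: [0.5104, 0.0488, 0.0466]
tcp_rot: [-90.0, -0.0, -10.1]
wrist_force: [-0.4, -0.7, 1.3]
opening: 0.0427
time: 5.9
ee_pos: [0.514, 0.0688, 0.0493]
tcp_rot: [-90.0, 0.0, -10.1]
wrist_force: [-0.2, -1.1, 0.8]
opening: 0.0428
[328 188  15  19 205] [0.5248 0.1086 0.0804] [0.557 0.13  0.089] dir 166.1331946240904 s -0.1257
```

```bash
python3 -m jog '[[0.5,0.03,0.16,0.02,0,0,0],[0.5,0.06,0.32,0.04,0,0,0],[0.5,0.09,0.48,0.06,0,0,0],[0.5,0.12,0.64,0.09,0,0,0],[0.5,0.145,0.8,0.112,0,0,0]]'
python3 -m jog '[[0.5,0.03,0.16,0.02,0,0,0],[0.5,0.06,0.32,0.04,0,0,0],[0.5,0.09,0.48,0.06,0,0,0],[0.5,0.12,0.64,0.09,0,0,0],[0.5,0.145,0.8,0.112,0,0,0]]'
python3 -m jog '[[0.5,0.03,0.16,0.02,0,0,0],[0.5,0.06,0.32,0.04,0,0,0],[0.5,0.09,0.48,0.06,0,0,0],[0.5,0.12,0.64,0.09,0,0,0],[0.5,0.145,0.8,0.112,0,0,0]]'
python3 -m jog '[[0.5,0.015,0.08,0.01,0,0,0],[0.5,0.03,0.16,0.02,0,0,0],[0.5,0.045,0.24,0.03,0,0,0],[0.5,0.06,0.32,0.04,0,0,0],[0.5,0.07,0.4,0.056,0,0,0]]'
python3 look.py 4
```

```text
time: 6.45
ee_pos: [0.5176, 0.0888, 0.0522]
tcp_rot: [-90.0, -0.0, -10.1]
wrist_force: [-0.1, -0.9, 1.0]
opening: 0.0425
time: 6.95
ee_pos: [0.5212, 0.1088, 0.0549]
tcp_rot: [-90.0, 0.0, -10.1]
wrist_force: [0.1, -1.4, 1.1]
opening: 0.0426
time: 7.45
ee_pos: [0.5249, 0.1288, 0.0578]
tcp_rot: [-90.0, -0.0, -10.1]
wrist_force: [0.5, -1.2, 0.5]
opening: 0.0427
time: 7.95
ee_pos: [0.5266, 0.1385, 0.0591]
tcp_rot: [-90.0, 0.0, -10.1]
wrist_force: [0.0, -0.4, 1.2]
opening: 0.0428
[354 183  13  18 181] [0.5375 0.1794 0.091 ] [0.586 0.202 0.159] dir 162.73620294684312 s -0.0537
```

```bash
python3 -m jog '[[0.5,0.01,0.06,0.01,0,0,0],[0.5,0.02,0.12,0.02,0,0,0],[0.5,0.03,0.18,0.03,0,0,0],[0.5,0.04,0.24,0.035,0,0,0],[0.5,0.055,0.3,0.04,0,0,0]]'
python3 -m jog '[[0.5,0.01,0.06,0.01,0,0,0],[0.5,0.02,0.12,0.02,0,0,0],[0.5,0.03,0.18,0.03,0,0,0],[0.5,0.04,0.24,0.035,0,0,0],[0.5,0.055,0.3,0.04,0,0,0]]'
python3 look.py 5
```

```text
time: 8.5
ee_pos: [0.5279, 0.146, 0.0601]
tcp_rot: [-90.0, 0.0, -10.1]
wrist_force: [-0.5, -0.9, 0.9]
opening: 0.043
time: 9.0
ee_pos: [0.5294, 0.1524, 0.0616]
tcp_rot: [-90.1, -0.0, -10.2]
wrist_force: [-0.7, -4.3, 2.4]
opening: 0.0427
[359 182  14  18 177] [0.5412 0.1934 0.0948] [0.595 0.213 0.166] dir 166.48027005405908 s -0.0393
```

```bash
python3 -m jog '[[0.5,0.01,0.05,0.01,0,0,0],[0.5,0.02,0.1,0.015,0,0,0],[0.5,0.03,0.15,0.02,0,0,0],[0.5,0.035,0.2,0.025,0,0,0],[0.5,0.04,0.24,0.03,0,0,0]]'
python3 -m jog '[[0.5,0.01,0.04,0.01,0,0,0],[0.5,0.015,0.08,0.01,0,0,0],[0.5,0.02,0.12,0.015,0,0,0],[0.5,0.03,0.16,0.02,0,0,0],[0.5,0.036,0.2,0.03,0,0,0]]'
python3 look.py 6
```

```text
time: 9.55
ee_pos: [0.5303, 0.1598, 0.0617]
tcp_rot: [-90.0, 0.0, -10.1]
wrist_force: [0.4, 0.9, 0.7]
opening: 0.0426
time: 10.05
ee_pos: [0.5312, 0.1646, 0.0626]
tcp_rot: [-90.0, -0.0, -10.1]
wrist_force: [0.2, 0.5, -0.0]
opening: 0.0423
[364 181  13  18 178] [0.5437 0.2064 0.0964] [0.6   0.227 0.166] dir 160.13205963770753 s -0.026
```

```bash
python3 -m jog '[[0.5,0.005,0.02,0,0,0,0],[0.5,0.01,0.05,0.01,0,0,0],[0.5,0.015,0.08,0.01,0,0,0],[0.5,0.015,0.08,0.01,0,0,0]]'
python3 - <<'E'
from h import *
p,d=save('scene','s7'); cv2.imwrite('pics/s7c.png',cv2.resize(p[150:240,280:400,::-1],None,fx=5,fy=5,interpolation=cv2.INTER_CUBIC))
E
```

```text
time: 10.5
ee_pos: [0.5316, 0.1665, 0.0628]
tcp_rot: [-90.0, 0.0, -10.1]
wrist_force: [0.0, 0.3, 1.2]
opening: 0.0428
```

View pics/s7c.png

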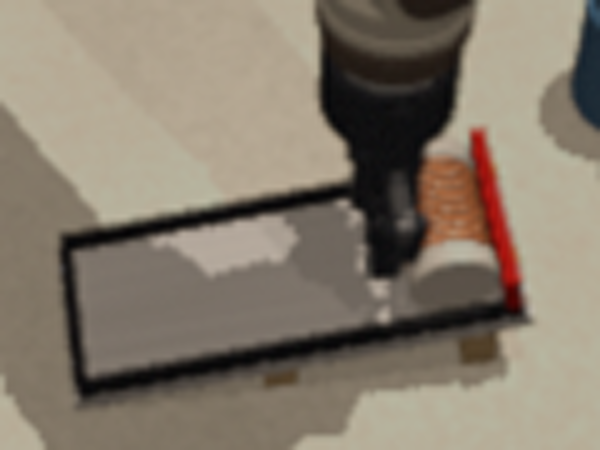

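The coil is over the rib and appears to lie against the red stop, though no contact force shows yet. I feel for the stop with a bit more push.

```bash
python3 -m jog '[[0.5,0.005,0.03,0,0,0,0],[0.5,0.01,0.06,0,0,0,0],[0.5,0.01,0.06,0,0,0,0]]'
python3 -m jog '[[0.5,0.005,0.03,0,0,0,0],[0.5,0.01,0.05,0,0,0,0],[0.5,0.01,0.05,0,0,0,0]]'
python3 look.py 8
```

```text
time: 10.85
ee_pos: [0.5318, 0.168, 0.0629]
tcp_rot: [-90.0, -0.0, -10.1]
wrist_force: [0.1, 0.8, -0.1]
opening: 0.0428
time: 11.15
ee_pos: [0.532, 0.1687, 0.0628]
tcp_rot: [-90.1, -0.0, -10.2]
wrist_force: [-0.5, -5.1, 1.1]
opening: 0.0427
[365 181  13  18 160] [0.5432 0.2092 0.0957] [0.573 0.229 0.102] dir 165.50731915941287 s -0.0234
```

A force of 5 N at y = 0.1687: the coil is firm against the stop. I back off and rise.

```bash
python3 -m jog '[[0.5,-0.02,-0.08,0,0,0,0],[0.5,-0.07,-0.4,0,0,0,0],[0.5,-0.14,-0.8,0,0,0,0],[0.5,-0.25,-1.4,0,0,0,0],[0.5,-0.25,-1.4,0.5,0,0,0]]'
python3 -m jog '[[1,0,0,1,0,0,0],[1,0,0,2,0,0,0],[1,0,0,3,0,0,0],[1,0,-1,4,0,0,0],[1,0,-2,4.5,0,0,0]]'
python3 look.py 9
python3 - <<'E'
from h import *
p,d=save('scene','s10'); cv2.imwrite('pics/s10c.png',cv2.resize(p[150:240,280:400,::-1],None,fx=5,fy=5,interpolation=cv2.INTER_CUBIC))
E
```

```text
time: 11.7
ee_pos: [0.5245, 0.132, 0.0742]
tcp_rot: [-90.1, 0.2, -10.2]
wrist_force: [0.4, 0.5, -0.0]
opening: 0.0428
time: 12.2
ee_pos: [0.5263, 0.0838, 0.1911]
tcp_rot: [-89.9, -0.2, -10.1]
wrist_force: [-0.5, -0.2, -0.0]
opening: -0.0004
[360 181  17  19 227] [0.5401 0.2032 0.0939] [0.573 0.23  0.103] dir 170.4367138546113 s -0.0299
```

View pics/s10c.png

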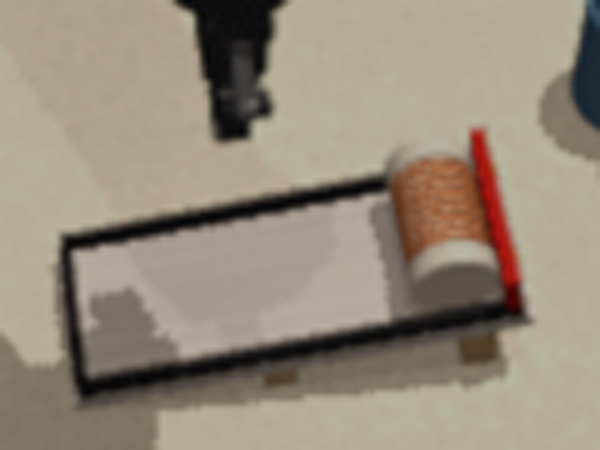

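The coil lies over the rib, flat against the stop, and stays without the fingers. Now I go to the button with the fingers shut.

```bash
python3 -m jog '[[1,-0.4,-1.7,0,0,0,0],[1,-0.8,-3.4,0,0,0,0],[1,-1.2,-5.1,0,0,0,0],[1,-1.65,-6.8,0,0,0,0],[1,-2.1,-8.4,0,0,0,0]]'
python3 -m jog '[[1,-0.4,-1.7,0,0,0,0],[1,-0.8,-3.4,0,0,0,0],[1,-1.2,-5.1,0,0,0,0],[1,-1.65,-6.8,0,0,0,0],[1,-2.1,-8.4,0,0,0,0]]'
python3 -m jog '[[1,0,0,-1,0,0,0],[1,0,0,-2,0,0,0],[1,0,0,-3,0,0,0],[1,0,0,-3,0,0,0]]'
python3 - <<'E'
from h import *
p,d=save('scene','s11'); a=cv2.resize(p[170:250,130:230,::-1],(600,480),interpolation=cv2.INTER_CUBIC); cv2.imwrite('pics/s11c.png',a)
E
```

```text
time: 12.8
ee_pos: [0.4726, -0.1272, 0.188]
tcp_rot: [-90.0, -0.0, -10.1]
wrist_force: [-0.3, -0.3, 0.4]
opening: 0.0001
time: 13.3
ee_pos: [0.4201, -0.3374, 0.188]
tcp_rot: [-90.0, -0.0, -10.2]
wrist_force: [0.7, 0.2, 0.7]
opening: -0.0003
time: 13.7
ee_pos: [0.4194, -0.3346, 0.1096]
tcp_rot: [-89.8, 0.3, -10.2]
wrist_force: [0.2, -0.2, 0.1]
opening: 0.0002
```

View pics/s11c.png

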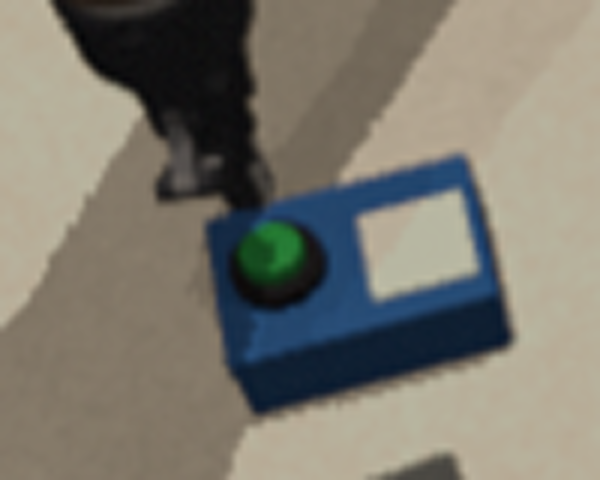

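The shut fingers are above the green button at crop (272, 250). I lower and press by force.

```bash
python3 -c "
from h import *
print(proj('scene',bot.get_obs()['ee_pos']),bot.get_obs()['ee_pos'])"
python3 -m jog '[[1,0.05,-0.02,-0.5,0,0,0],[1,0.05,-0.02,-1,0,0,0],[1,0.05,-0.02,-1.3,0,0,0],[1,0.05,-0.02,-1.4,0,0,0],[1,0.05,-0.02,-1.4,0,0,0]]'
python3 -m jog '[[1,0,0,-0.05,0,0,0],[1,0,0,-0.1,0,0,0],[1,0,0,-0.1,0,0,0]]'
python3 -m jog '[[1,0,0,-0.05,0,0,0],[1,0,0,-0.1,0,0,0],[1,0,0,-0.1,0,0,0]]'
```

```text
[np.float64(170.77497920772404), np.float64(201.57585922753253)] [ 0.42009633 -0.33505252  0.11180669]
time: 14.25
ee_pos: [0.422, -0.3362, 0.0775]
tcp_rot: [-90.0, 0.0, -10.1]
wrist_force: [0.2, 0.8, 0.6]
opening: 0.0004
time: 14.55
ee_pos: [0.4221, -0.3364, 0.0754]
tcp_rot: [-90.0, -0.0, -10.1]
wrist_force: [-0.1, 0.1, 0.4]
opening: -0.0003
time: 14.85
ee_pos: [0.422, -0.3362, 0.0726]
tcp_rot: [-90.0, 0.0, -10.1]
wrist_force: [-0.3, 0.5, -0.1]
opening: -0.0003
```

```bash
python3 -m jog '[[1,0,0,-0.05,0,0,0],[1,0,0,-0.1,0,0,0],[1,0,0,-0.1,0,0,0]]'
python3 -m jog '[[1,0,0,-0.05,0,0,0],[1,0,0,-0.1,0,0,0],[1,0,0,-0.1,0,0,0]]'
python3 -m jog '[[1,0,0,-0.05,0,0,0],[1,0,0,-0.1,0,0,0],[1,0,0,-0.1,0,0,0]]'
```

```text
time: 15.15
ee_pos: [0.4221, -0.3363, 0.0703]
tcp_rot: [-90.0, -0.0, -10.1]
wrist_force: [-0.4, 0.1, 2.2]
opening: 0.0005
time: 15.45
ee_pos: [0.4221, -0.3363, 0.0678]
tcp_rot: [-90.0, -0.0, -10.1]
wrist_force: [-0.5, 0.2, 3.3]
opening: -0.0001
time: 15.75
ee_pos: [0.4222, -0.3364, 0.066]
tcp_rot: [-90.0, -0.0, -10.1]
wrist_force: [-2.2, 0.9, 8.7]
opening: -0.0002
```

```bash
python3 -m jog '[[1,0,0,-0.03,0,0,0],[1,0,0,-0.06,0,0,0],[1,0,0,-0.06,0,0,0],[1,0,0,-0.06,0,0,0]]'
python3 -m jog '[[1,0,0,0.3,0,0,0],[1,0,0,0.6,0,0,0],[1,0,0,1.5,0,0,0],[1,0,0,2.5,0,0,0],[1,0,0,3.5,0,0,0]]'
python3 -m jog '[[1,0,0,1,0,0,0],[1,0,0,2,0,0,0],[1,-1,0,2,0,0,0],[1,-2,0,2,0,0,0],[1,-2,0,2,0,0,0]]'
python3 look.py 12
python3 - <<'E'
from m import *
p,d=save('top','t12')
P,_,_=pts('top',masks(p)['green'],d); s=(P[:,0]<.55)&(P[:,1]<-.25)&(P[:,2]<.12); print('green',s.sum(),np.median(P[s],0))
q=cv2.imread('pics/s12.png')
cv2.imwrite('pics/end.png',np.hstack([cv2.resize(q[110:300,130:450],(480,285)),cv2.resize(p[160:260,220:320,::-1],(300,285),interpolation=cv2.INTER_CUBIC)]))
E
```

```text
time: 16.15
ee_pos: [0.4222, -0.3364, 0.0658]
tcp_rot: [-90.0, -0.1, -10.1]
wrist_force: [-5.2, 4.3, 17.6]
opening: -0.0
time: 16.65
ee_pos: [0.4218, -0.3361, 0.1518]
tcp_rot: [-90.0, 0.1, -10.1]
wrist_force: [0.4, 0.2, 0.3]
opening: 0.0002
time: 17.15
ee_pos: [0.3703, -0.3363, 0.2017]
tcp_rot: [-90.0, 0.0, -10.2]
wrist_force: [-0.2, -0.2, 0.3]
opening: 0.0001
[360 181  17  19 229] [0.5402 0.203  0.0941] [0.574 0.229 0.102] dir 172.32495538836713 s -0.0301
green 96 [ 0.41978784 -0.33693772  0.07179815]
```

View pics/end.png

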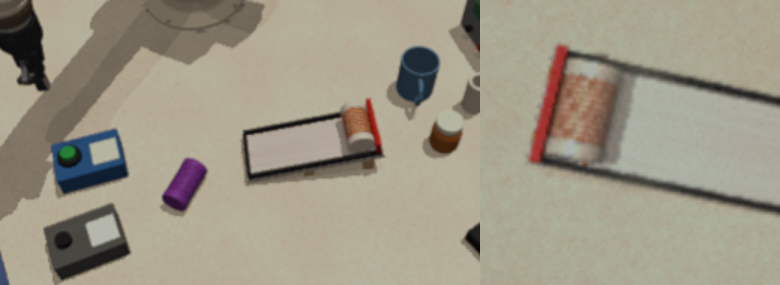

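Both views show the coil flat against the stop and unmoved, the button back at its original height, the other things in place and the arm clear. I hand in.

```bash
python3 -c "
from workcell import bot
print(bot.job_done(), bot.get_obs()['time'])"
```

```text
the job is handed in; nothing more can be done
the job is handed in; nothing more can be done
```

I rolled the copper coil up the ramp, over the rib and against the red stop. I then pressed the green button on the blue meter fully in and released it. The arm finished at about 17 s of the 54 s allowed, and the job is handed in.

- **Coil:** I pushed it from behind with the outside of half-open fingers, at about 40 mm/s and at 10–15 mm/s over the rib. The push read 4.3 N on the rib, just above the 2–4 N given. It rose to 5 N when the coil met the stop. After I backed off, two looks about 5 s apart gave the same coil position to within 0.3 mm, and both cameras show it against the stop.
- **Button:** The fingers met it at about z = 0.072 m, and it stopped moving at 0.0658 m. That matches the 6 mm full travel, with the force rising to 17.6 N. After release it read 0.0718 m, its starting height.
- **Other things:** In the last pictures the mug, the jar, the purple look-alike and the dark meter are where they were. The former is only partly in the frame. The arm was clear and touching nothing.
- **Disagreement:** The two cameras differed by about 4 mm in x on the button and on the coil. I used a middle value for the button. While the fingers hid part of the coil, its position from colour was a few millimetres off, so I went by the force to confirm it was seated.

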